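Clamp a sole blank with the slip-clutch press

ROBOT

A 6-joint arm with a two-finger parallel gripper is mounted at the origin on the work surface. World frame = base frame: x ahead of the robot, y to its left, z up, the work surface at z = 0. Lengths are in mm, angles in rad, forces in N, time in s.
With the tool pointing down it reaches from about 275 to 750 mm from the base axis. Payload 10.2 kg.
Tool frame: the origin (TCP) lies midway between the tips of the shut fingers; the grasp point (between the pads) lies 19 mm behind it (ctrl.tcp_to_grasp is the z of the grasp point in the tool frame, in mm); z points along the fingers, y is the direction in which the jaws open and shut (so a half turn about z gives the same grasp; the last joint's range is limited). The gripper opens to 85 mm and grips with 20 to 120 N. Pads are 22 mm wide; open, the fingers measure 114 mm over their backs; the gripper's body (76 mm by 85 mm) begins 54 mm behind the grasp point. The pads swing forward as they close: fully open they stand 13 mm farther back than shut.
Start: joints at [-1.558, 0.313, 1.498, -0, 1.331, -0.223], TCP at [122.637, -510.481, 231.294] pointing down, gripper open.
Joint ranges: [-2.94, 2.94], [-0.97, 2.17], [0.19, 2.56], [-1.23, 4.37], [0.02, 3.11], [-2.88, 2.88]. Speed limits (rad/s): [2.39, 2.39, 3.01, 3.14, 3.14, 3.14].

INTERFACE

Orientations are given as a unit quaternion [w, x, y, z].
In Python, from rig import sensors, capture, order, ctrl gives the robot as it stands. The module is installed in compiled form; this text tells all that it offers.
- The arm moves only by the tool play_rows, never from a script. Its argument "deltas" is a list of rows, each a list of 7 numbers: the shift along the world's x, y, z in units of 40 mm (1.0 is 40 mm), then the turn, a rotation vector about the world's x, y, z in units of 6 degrees (1.0 is 6 degrees), then the opening, from -1 (shut) to 1 (fully open). A call has 1 to 8 rows; each row shifts and turns the commanded pose from where the row before left it; what a row does not reach is not made up. A row lasts 1/12 s, in which the tool goes at most 41.7 mm and 7.16 degrees, less where a joint would pass 70% of its speed; a pose out of reach is approached as far as the arm can. A call is refused whole if a number of a shift passes 1 or a number of a turn 1, either way. A call with a gripper value outside its range is refused whole. The fingers move at their own pace and stop on an object; "squeeze" is the grip in N (left out, the last holds). Time passes only in rows, so rows that do not move let the fingers close. It gives the time, the measured TCP pose, the force and the opening at its end, in the units of the state.
- sensors.sense(): the state, without advancing time (a new reading comes with each control period).
- capture(name): name is "scene" or "side" or "wrist"; returns a dict with "pixels" (384x512x3 uint8, red, green, blue), "z_map" (384x512 float32, mm along the optical axis (not along the pixel's ray), 0 where there is no reading), "fx", "fy", "cx", "cy" (pixels), "k1" (the pictures are not rectified: a ray, as slopes to the right and down, at radius r is drawn at 1 + k1 r^2 times it, then the intrinsics apply), "eye" and "rotation" of the camera in the world; the wrist camera has in their place "tool_from_camera" (4x4, takes a point from camera to tool coordinates, whose origin is the TCP and whose axes are the flange's). Camera axes: x right, y down, z forward; pixel columns grow to the right and rows downward; lengths in mm; the calibration is good to about 2 mm. A picture is of the moment at which its call begins: read the wrist's pose just before it.
- order.finish_job(): hands the job in, once; it reports no verdict.
The state is a dict: "time_s": time; "joints": joint angles; "dq": joint speeds; "tau": joint torques, N m; "eef_pos": TCP position; "ee_rot": TCP orientation; "force": force on the tool from outside, world axes, zero at the start; "wrist_torque": the same for the moment, N m; "grip_width": opening from 0.0 (shut) to 1.0 (fully open).
Only numpy, scipy, OpenCV 4.12 (cv2) and the standard library are available. Lean on these libraries where they do the work, as an engineer would, in place of code of your own. Each camera call takes 0.05 s, during which the arm holds its last target. There are 200 camera calls.

TASK

Take the sole blank with the black pad and slide it pad end first into the small bench press until that end is fully home against the brass stop, flat on the bed, square and centred under the foot. Then screw the press down clockwise by its black slip-clutch cap until the clutch has clicked two to four times with the blank clamped, and let go. Push the blank home gently (under 25 N on the stop), never press the foot on the blank with more than 35 N, and leave the other things on the table alone.

Things in the scene. Friction and masses are not known exactly. Their poses are not given: they have to be found in the camera images.
- blank: The sole blank to clamp: a wooden block 150 x 48 x 30 mm (x, y, z) with a black pad 8 mm thick on top, covering the last 63 to 84 mm at its +x end (38 mm high over all there). About 0.16 kg. Origin: centre of the underside; x runs along its length towards the pad end, z up. Grip it across its 48 mm width on the bare wood, about 35 to 45 mm behind the origin (-x), so that the hand stays clear of the press.
- blank_end (a point): Centre of the lower edge of the blank's pad-end face (75 mm from its origin along its +x); axes as the blank's.
- press: The small bench screw press, fixed to the table. Origin: on the vertical screw axis, at table height. Its x axis points from its open front (robot side) to the back, z up. Steel bed 200 mm (x, from -150 to +50) by 160 mm (y), its top 12 mm above the origin; two round columns of 18 mm diameter at x 0, y +-64 mm; a green crosshead 42 mm deep (x +-21) and 160 mm wide, underside 88 mm and top 106 mm above the origin. The space before x = -25 mm is open above the bed.
- stop: Brass stop block on the bed, 12 mm thick, 70 mm wide, 28 mm high; its front face (looking to the press's -x) is 25 mm behind the screw axis. The blank's pad-end face goes flat against it. Origin: lower edge centre of that face, on the bed.
- stop_face (a point): Lower edge centre of the stop's front face, on the bed; axes as the press's (x points into the stop). The blank's end point belongs here.
- quill: The spindle with its round steel foot, 30 mm diameter, 9 mm thick; it moves straight down without turning. Origin: centre of the foot's lower face, at the start only 2.4 to 5 mm above the pad of a blank lying on the bed (so slide the blank in flat). A push or pull of over some 15 N along the screw can move it: a push adds to the force on the foot, a pull loosens it.
- cap_grip (a point): Point on the axis of the slip-clutch cap, at the height to grip. The cap is a black ribbed cylinder, 24 mm diameter and 42 mm high, on top of the press; this point is 26 mm above its lower end and 16 mm below its top. The wider thimble begins 28 mm below this point. It goes down with the spindle; its x and y axes turn with the cap; grip it from above at any angle. A white line on the cap's top and a red mark on the thimble's rim start on the same side.
- barrel (a joint): Turn of the aluminium thimble (34 mm diameter, 28 mm high) that drives the spindle, rad; grows clockwise seen from above, range 0 to 3.4, starts at 0 to 1.0. Coarse screw: 16 mm down per full turn (2.55 mm per rad), so a hand on the cap must go down with it until the foot meets the pad (near 2.0). It takes about 0.09 N m to turn and stays where it is left. Several grasps may be needed.
- cap (a joint): Slip of the cap on the thimble, rad, 0 at the start, grows clockwise seen from above. They turn as one (slip under 0.1) until the foot is tight; then the thimble and the height stand still and the torque on the cap swings between 0.02 and 0.12 N m, one click (peak, then drop) per 0.628 rad: after 0.16, 0.79, 1.41, 2.04; a fifth, too many, at 2.67. The cap stays where it is let go.
- white_blank: a second sole blank of the same size, but with a white pad; a bystander.
- glue_jar: closed glue jar, 68 mm across, 85 mm high; a bystander.
- tin: metal tin, 60 mm across, 100 mm high; a bystander.
- post: upright square wooden post, 55 x 55 x 130 mm; a bystander.
- brush: brush lying on the table; a bystander.
- offcuts: open blue plastic tray, 160 x 120 x 50 mm; a bystander.
Mind the look-alikes: they are no part of the job. Leave any blue, orange or turquoise look-alike of the blank alone.

How it is judged (in metres and radians):
On the way, in this order (a step that is already met when the one before it is completed fails the run):
1. the blank lies on the bed, pad end home against the stop, square and centred under the foot (x of blank_end in the frame of stop_face between -0.0025 and 0.0025 m and y of blank_end in the frame of stop_face between -0.007 and 0.007 m and z of blank_end in the frame of stop_face below 0.003 m and x of blank in the frame of stop_face below -0.07 m and angle between the x axis of blank and the x axis of press, either way round below 0.06 rad and angle between blank's own z axis and vertical below 0.05 rad), for 0.2 s.
2. the clutch has clicked twice with the foot clamping the blank (value of joint cap above 0.9 rad and contact force between quill and blank above 2 N), for 0.1 s.
At the end, for the whole second after the job is handed in: Blank flat on the bed, its pad end within 2.5 mm of the stop, 7 mm of the middle and 0.06 rad of square; the clutch has clicked two to four times (cap slip 0.9 to 2.9 rad); the foot clamps the blank with over 2 N; all at rest and released (all of step 1 and all of step 2 and value of joint cap below 2.9 rad and linear speed of blank below 0.01 m/s and velocity of joint cap below 0.1 rad/s); the robot touches nothing.
It fails at once if the foot presses on the blank with over 35 N (contact force between quill and blank above 35 N).
It fails at once if the blank is driven against the stop with over 25 N (contact force between stop and blank above 25 N).
It fails at once if the clutch is slipped more than four clicks (value of joint cap above 2.95 rad).
It fails at once if another thing on the table is moved by more than 20 mm (distance of any of white_blank, glue_jar, tin, post, brush, offcuts from where it was at the start of the episode above 0.02 m).
It also fails if it takes over 69 s, if anything falls off the work surface, if the arm or the gripper's body presses on something with over 40 N, if the wrist force passes 120 N, or if a joint passes its speed limit or range.

## Working session

There is one attempt and no reset: what is moved stays moved. The work goes in short steps, Python scripts to look and compute and a tool call to move; the robot and the scene stay as the last step left them, time stands still between calls to the robot, and variables do not carry over. Pictures are saved under pics/ and viewed, about 8 in all and at most 12, crops included, and the job is handed in when it is done.

Besides the shell and the picture viewer there is one more tool, called after "Request:" as name([rows], argument=value, ...), one row to a line, values as JSON. play_rows: Moves the arm, as the interface text tells. Its arguments: {"type":"object","properties":{"deltas":{"type":"array","items":{"type":"array","items":{"type":"number"}}},"squeeze":{"type":"number"}},"required":["deltas"]}

```bash
mkdir -p pics; cat > h.py <<'E'
import numpy as np,cv2
from scipy.spatial.transform import Rotation as R
from rig import sensors,capture,order,ctrl
def cam(name):
    s=sensors.sense(); c=capture(name)
    if name=='wrist':
        q=s['ee_rot']; Rt=R.from_quat([q[1],q[2],q[3],q[0]]).as_matrix()
        M=np.array(c['tool_from_camera']); c['rotation']=Rt@M[:3,:3]; c['eye']=Rt@M[:3,3]+np.array(s['eef_pos'])
    c['eye']=np.array(c['eye']);c['rotation']=np.array(c['rotation'])
    return c
def rays(c,uv):
    uv=np.asarray(uv,float).reshape(-1,1,2)
    K=np.array([[c['fx'],0,c['cx']],[0,c['fy'],c['cy']],[0,0,1]])
    n=cv2.undistortPoints(uv,K,np.array([c['k1'],0,0,0.]))[:,0]
    return np.c_[n,np.ones(len(n))]
def plane(c,uv,z):
    d=rays(c,uv)@c['rotation'].T
    return c['eye']+d*((z-c['eye'][2])/d[:,2])[:,None]
def cloud(c):
    v,u=np.mgrid[:384,:512]
    n=rays(c,np.c_[u.ravel(),v.ravel()])*c['z_map'].reshape(-1,1)
    return (n@c['rotation'].T+c['eye']).reshape(384,512,3)
def save(c,f,box=None,k=1):
    im=c['pixels'][...,::-1]
    if box: im=im[box[1]:box[3],box[0]:box[2]]
    cv2.imwrite(f,cv2.resize(im,None,fx=k,fy=k,interpolation=cv2.INTER_CUBIC))
E
python3 - <<'E'
from h import *
a=cam('scene');b=cam('side')
im=np.vstack([a['pixels'],b['pixels']])[...,::-1]
cv2.imwrite('pics/a.png',cv2.resize(np.hstack([a['pixels'],b['pixels']])[...,::-1],(800,300),interpolation=cv2.INTER_AREA))
save(a,'pics/scene.png',None,1.5)
save(b,'pics/side.png',None,1.5)
print(a['eye'],a['rotation'],b['eye'],b['rotation'],a['fx'],a['k1'],sensors.sense(),ctrl.tcp_to_grasp)
E
```

```text
[1085.49341205 -983.23253729  966.8873587 ] [-0.42755624  0.8681039   0.22718847 -0.10943805] [-158.8513121   873.97401087 1508.78215897] [ 0.10995351 -0.31150841  0.88954356 -0.31557089] 458.74453029583213 -0.1765153430447496 {'time_s': 0.1, 'joints': array([-1.55840637e+00,  3.13405138e-01,  1.49833258e+00, -1.89373030e-05,
        1.33101105e+00, -2.23402470e-01]), 'dq': array([ 0.00062433, -0.0010932 , -0.00252479, -0.00029637,  0.00071234,
       -0.00211542]), 'tau': array([ 2.92119737e-03, -4.12901652e+01, -2.60136938e+01, -1.68012043e-04,
        3.08144015e-03,  1.11879444e-05]), 'eef_pos': array([ 122.6265176 , -510.24910723,  230.79737004]), 'ee_rot': array([-5.75812091e-04,  9.93057857e-01,  1.17625504e-01,  5.17303414e-05]), 'force': array([ 0.25386324,  0.96445446, -0.44966797]), 'wrist_torque': array([-0.00449331,  0.01294157,  0.07586962]), 'grip_width': 1.000369291854965} -18.700000000000003
```

View pics/scene.png

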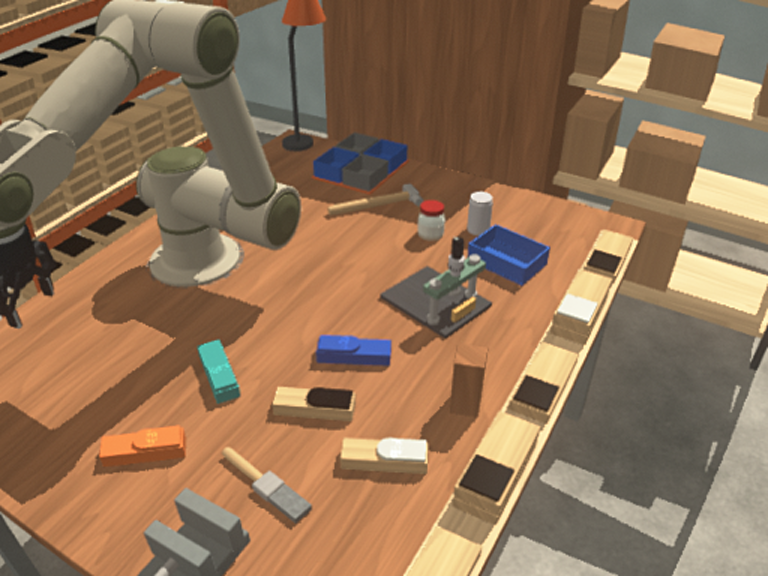

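View pics/side.png

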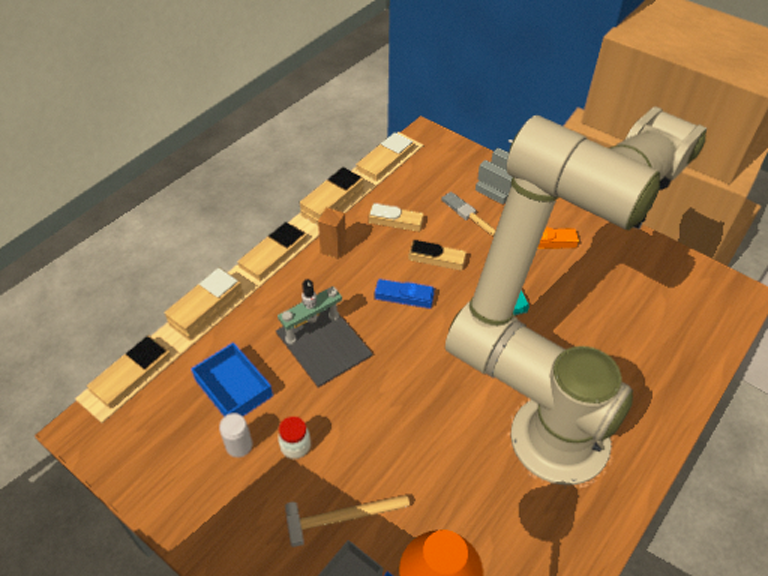

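The scene view shows the black-pad blank at about (313,402) in the 1.5x picture and the press at (440,300). The side view shows the blank at (438,255) and the press bed at (325,345), with the green crosshead at (310,310). "rotation" is a quaternion, so I'll fix that in the helper and then measure.

```bash
python3 - <<'E'
s=open('h.py').read()
s=s.replace("    c['eye']=np.array(c['eye']);c['rotation']=np.array(c['rotation'])\n","    else:\n        q=c['rotation']; c['rotation']=R.from_quat([q[1],q[2],q[3],q[0]]).as_matrix()\n    c['eye']=np.array(c['eye'])\n")
open('h.py','w').write(s)
E
python3 - <<'E'
from h import *
for n,bb,pb in (('scene',(175,250,245,285),(245,150,335,228)),('side',(268,155,316,183),(180,180,252,260))):
    c=cam(n); P=cloud(c); hsv=cv2.cvtColor(c['pixels'],cv2.COLOR_RGB2HSV)
    x0,y0,x1,y1=bb; Q=P[y0:y1,x0:x1].reshape(-1,3); H=hsv[y0:y1,x0:x1].reshape(-1,3); dd=c['z_map'][y0:y1,x0:x1].ravel()>0
    print(n,'table z',np.median(P[y0:y1,x0:x1][0,:,2]))
    top=dd&(Q[:,2]>22)&(Q[:,2]<60)
    xy=Q[top,:2].astype(np.float32)
    print('blank top',top.sum(),np.percentile(Q[top,2],[5,25,50,75,95]).round(1),cv2.minAreaRect(xy))
    pad=top&(H[:,2]<60)
    print('pad',pad.sum(),Q[pad].mean(0).round(1))
    x0,y0,x1,y1=pb; Q=P[y0:y1,x0:x1].reshape(-1,3); H=hsv[y0:y1,x0:x1].reshape(-1,3)
    bed=(Q[:,2]>7)&(Q[:,2]<17)&(H[:,1]<80)
    print('bed',bed.sum(),np.median(Q[bed],0),cv2.minAreaRect(Q[bed,:2].astype(np.float32)))
    g=(H[:,0]>60)&(H[:,0]<95)&(H[:,1]>50)&(Q[:,2]>98)&(Q[:,2]<114)
    print('green',g.sum(),np.median(Q[g],0),cv2.minAreaRect(Q[g,:2].astype(np.float32)))
    t=(Q[:,2]>125)
    print('cap',t.sum(),Q[t].min(0),Q[t].max(0),np.median(Q[t],0))
    br=(H[:,0]>15)&(H[:,0]<32)&(H[:,1]>120)&(H[:,2]>120)&(Q[:,2]>15)&(Q[:,2]<60)
    print('brass',br.sum(),np.median(Q[br],0) if br.any() else 0, cv2.minAreaRect(Q[br,:2].astype(np.float32)) if br.sum()>3 else 0)
E
```

```text
scene table z 1.2839274321285075
blank top 788 [24.8 29.7 32.6 38.4 41. ] ((538.5457763671875, -268.46746826171875), (149.0058135986328, 52.85520553588867), 22.835115432739258)
pad 220 [ 567.2 -259.4   38.8]
bed 1134 [578.19275031 120.92123627  13.63404764] ((578.3047485351562, 245.43753051757812), (237.083251953125, 440.5393981933594), 9.1327543258667)
green 0 [nan nan nan] ((0.0, 0.0), (0.0, 0.0), 0.0)
cap 229 [ 626.66900337 -983.23253729  125.00806631] [1085.49341205  135.46783875  966.8873587 ] [648.72344291 114.94967663 165.08217663]
brass 94 [671.90115002 107.79960618  39.71718558] ((672.4365844726562, 115.82209014892578), (73.24606323242188, 13.092484474182129), 73.96238708496094)
side table z -0.6899418745940693
blank top 372 [24.7 29.5 33.5 37.8 42.5] ((537.963134765625, -265.496337890625), (148.74610900878906, 58.74612808227539), 24.12746238708496)
pad 147 [ 566.  -255.5   38.2]
bed 1313 [577.4558106 146.7764449  11.4329214] ((591.502197265625, 140.68272399902344), (159.637939453125, 200.295654296875), 73.52323150634766)
green 32 [642.88027128 117.44844325 107.39219719] ((635.7998657226562, 127.95817565917969), (112.90790557861328, 40.806575775146484), 78.48472595214844)
cap 170 [-158.8513121   111.95050745  125.24224151] [ 658.67289816  873.97401087 1508.78215897] [634.42470353 134.25847145 170.67948215]
brass 2 [672.96706831 134.14526589  16.03990299] 0
  return _methods._mean(a, axis=axis, dtype=dtype,
  ret = um.true_divide(
```

```bash
python3 - <<'E'
from h import *
c=capture('wrist'); print(np.array(c['tool_from_camera']).round(3),c['fx'],c['cx'],c['cy'])
E
```

```text
[[ 1.00000e-03 -9.60000e-01 -2.79000e-01  7.14840e+01]
 [ 1.00000e+00  1.00000e-03  0.00000e+00 -1.51800e+00]
 [ 0.00000e+00 -2.79000e-01  9.60000e-01 -1.43003e+02]
 [ 0.00000e+00  0.00000e+00  0.00000e+00  1.00000e+00]] 331.374651016536 249.513136564034 189.53820056750334
```

Request:
play_rows([
  [0.8,0.4,0,0,0,1,1],
  [0.8,0.4,0,0,0,1,1],
  [0.8,0.4,0,0,0,0,1],
  [0.8,0.4,0,0,0,0,1],
  [0.8,0.4,0,0,0,0,1],
  [0.8,0.4,0,0,0,0,1],
  [0.8,0.4,0,0,0,0,1],
  [0.8,0.4,0,0,0,0,1],
])

```text
time_s: 0.92
eef_pos: [380.1, -381.4, 231.3]
ee_rot: [-0.0, 0.975, 0.221, -0.0]
force: [-0.2, -0.7, 0.6]
grip_width: 0.998
```

Request:
play_rows([
  [0.38,0.3,0,0,0,1,1],
  [0.38,0.3,0,0,0,1,1],
  [0.38,0.3,0,0,0,1,1],
  [0.38,0.3,0,0,0,1,1],
  [0.38,0.3,0,0,0,1,1],
  [0.38,0.3,0,0,0,1,1],
  [0.38,0.3,0,0,0,1,1],
  [0.38,0.3,0,0,0,1,1],
])

```text
time_s: 1.58
eef_pos: [500.9, -285.7, 231.2]
ee_rot: [-0.0, 0.8, 0.6, -0.0]
force: [0.6, -1.0, 0.3]
grip_width: 1.001
```

Request:
play_rows([
  [0,0,0,0,0,1,1],
  [0,0,0,0,0,1,1],
  [0,0,0,0,0,1,1],
  [0,0,0,0,0,1,1],
  [0,0,0,0,0,1,1],
  [0,0,0,0,0,1,1],
  [0,0,0,0,0,1,1],
  [0,0,0,0,0,1,1],
])

```text
time_s: 2.25
eef_pos: [500.2, -286.4, 231.1]
ee_rot: [-0.0, 0.486, 0.874, 0.0]
force: [0.1, -0.5, -0.2]
grip_width: 1.0
```

Request:
play_rows([
  [0,0,0,0,0,1,1],
  [0,0,0,0,0,1,1],
  [0,0,0,0,0,1,1],
  [0,0,0,0,0,1,1],
  [0,0,0,0,0,1,1],
  [0,0,0,0,0,1,1],
  [0,0,0,0,0,1,1],
  [0,0,0,0,0,1,1],
])

```text
time_s: 2.92
eef_pos: [500.2, -286.4, 231.1]
ee_rot: [-0.0, 0.089, 0.996, 0.0]
force: [0.2, -0.2, 0.2]
grip_width: 1.001
```

Request:
play_rows([
  [0,0,-0.5,0,0,1,1],
  [0,0,-0.5,0,0,1,1],
  [0,0,-0.5,0,0,1,1],
  [0,0,-0.5,0,0,1,1],
  [0,0,-0.3,0,0,1,1],
  [0,0,0,0,0,0,1],
  [0,0,0,0,0,0,1],
])

```text
time_s: 3.5
eef_pos: [500.2, -286.5, 139.2]
ee_rot: [-0.0, -0.168, 0.986, 0.0]
force: [0.8, -0.8, -0.1]
grip_width: 1.002
```

```bash
cat > blank.py <<'E'
from h import *
import sys
c=cam('wrist'); save(c,sys.argv[1]); hsv=cv2.cvtColor(c['pixels'],cv2.COLOR_RGB2HSV); P=cloud(c)
s=sensors.sense(); print(s['eef_pos'].round(1),s['ee_rot'].round(4),s['joints'].round(2))
z0=float(sys.argv[2])
top=(abs(P[...,2]-z0-33)<9)&(c['z_map']>0)
n,l,st,_=cv2.connectedComponentsWithStats(top.astype(np.uint8))
for i in range(1,n):
    if st[i,4]>1500:
        Q=P[l==i]; V=hsv[l==i][:,2]; S=hsv[l==i][:,1]
        print(st[i],np.percentile(Q[:,2],[10,50,90]).round(1),cv2.minAreaRect(Q[:,:2].astype(np.float32)),'dark',(V<60).sum(),Q[V<60].mean(0).round(1))
E
python3 blank.py pics/w1.png 0
```

```text
[ 500.5 -286.7  140.1] [ 3.000e-04 -1.678e-01  9.858e-01 -4.000e-04] [-0.72  0.51  1.46 -0.    1.17 -2.63]
[ 235    0   81   41 1737] [29.1 37.5 38.9] ((381.72265625, -307.8936767578125), (25.742753982543945, 55.095420837402344), 19.15652084350586) dark 92 [ 387.  -323.2   30.6]
[ 218  143   70  174 9836] [29.7 31.3 38.8] ((538.2230834960938, -266.5550842285156), (149.0489501953125, 48.053001403808594), 23.46649742126465) dark 4570 [ 564.3 -255.4   38.2]
[ 405  196   69  118 6384] [29.8 38.  39. ] ((509.210205078125, -114.66104125976562), (108.32347869873047, 48.86283493041992), 26.093027114868164) dark 383 [ 503.5 -142.1   29.8]
```

View pics/w1.png

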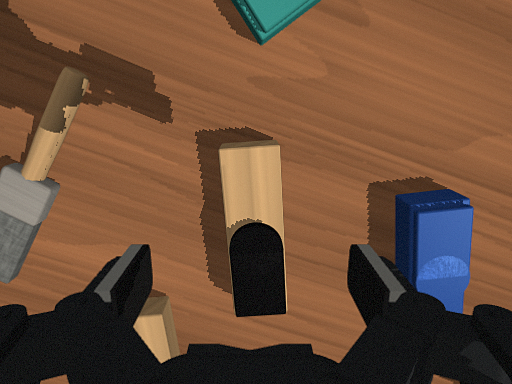

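Wrist view: the black-pad blank is centred near (253,230) at (538.2, -266.6) with yaw 23.5°, and its size checks out at 149x48. I'll check finger clearance to the neighbours before going down.

```bash
python3 - <<'E'
from h import *
c=cam('wrist'); P=cloud(c); Q=P[(c['z_map']>0)&(P[...,2]>8)&(P[...,2]<60)]
a=np.deg2rad(23.5); g=np.array([501.5,-282.5])
d=Q[:,:2]-g; x=d@[np.cos(a),np.sin(a)]; y=d@[-np.sin(a),np.cos(a)]
for lo,hi in((-45,45),(-20,20)):
  m=(abs(x)<hi)&(abs(y)>27); print(hi,'nearest +y',y[m&(y>0)].min(initial=999).round(1),'-y',y[m&(y<0)].max(initial=-999).round(1))
E
```

```text
45 nearest +y 124.3 -y -153.0
20 nearest +y 152.5 -y -165.3
```

Request:
play_rows([
  [0.03,0.1,-0.5,0,0,0.68,1],
  [0,0,-0.5,0,0,0,1],
  [0,0,-0.5,0,0,0,1],
  [0,0,0,0,0,0,1],
  [0,0,0,0,0,0,1],
])

```text
time_s: 4.02
eef_pos: [501.6, -282.6, 79.9]
ee_rot: [0.0, -0.204, 0.979, -0.0]
force: [-0.3, 0.9, 0.7]
grip_width: 1.002
```

Request:
play_rows([
  [0,0,-0.7,0,0,0,1],
  [0,0,-0.7,0,0,0,1],
  [0,0,-0.5,0,0,0,1],
  [0,0,0,0,0,0,1],
  [0,0,0,0,0,0,-1],
  [0,0,0,0,0,0,-1],
  [0,0,0,0,0,0,-1],
  [0,0,0,0,0,0,-1],
], squeeze=40)

```text
time_s: 4.68
eef_pos: [502.5, -283.3, 5.6]
ee_rot: [0.001, -0.204, 0.979, -0.002]
force: [0.3, 0.9, 8.8]
grip_width: 0.557
```

Request:
play_rows([
  [0,0,0,0,0,0,-1],
  [0,0,0,0,0,0,-1],
  [0,0,0,0,0,0,-1],
  [0,0,0,0,0,0,-1],
])

```text
time_s: 5.02
eef_pos: [502.5, -283.4, 5.6]
ee_rot: [0.001, -0.204, 0.979, -0.002]
force: [-0.3, 0.7, 8.6]
grip_width: 0.555
```

Request:
play_rows([
  [0,0,0.5,0,0,0,-1],
  [0,0,0.8,0,0,0,-1],
  [0,0,0.8,0,0,0,-1],
  [0,0,0.8,0,0,0,-1],
  [-0.1,0.5,0.2,0,0,-0.6,-1],
  [-0.1,0.8,0,0,0,-0.6,-1],
  [-0.1,0.8,0,0,0,-0.6,-1],
  [-0.1,0.8,0,0,0,-0.6,-1],
])

```text
time_s: 5.68
eef_pos: [485.1, -165.4, 128.3]
ee_rot: [0.001, -0.078, 0.997, -0.0]
force: [1.0, -0.6, -1.8]
grip_width: 0.553
```

Request:
play_rows([
  [-0.15,0.9,0,0,0,-0.6,-1],
  [-0.15,0.9,0,0,0,-0.6,-1],
  [-0.15,0.9,0,0,0,-0.6,-1],
  [-0.15,0.9,0,0,0,-0.6,-1],
  [-0.15,0.9,0,0,0,-0.6,-1],
  [-0.15,0.9,0,0,0,-0.6,-1],
  [-0.15,0.9,0,0,0,-0.65,-1],
  [-0.15,0.9,0,0,0,0,-1],
])

```text
time_s: 6.35
eef_pos: [437.0, 123.2, 128.3]
ee_rot: [0.001, 0.144, 0.99, 0.0]
force: [-0.0, 0.3, -0.9]
grip_width: 0.553
```

Request:
play_rows([
  [0,0.8,0,0,0,0,-1],
  [0,0.8,0,0,0,0,-1],
  [0,0,0,0,0,0,-1],
  [0,0,0,0,0,0,-1],
])

```text
time_s: 6.68
eef_pos: [437.2, 186.6, 127.9]
ee_rot: [0.0, 0.14, 0.99, 0.0]
force: [0.1, 0.7, -1.1]
grip_width: 0.554
```

```bash
python3 - <<'E'
from h import *
c=cam('wrist'); save(c,'pics/w2.png'); P=cloud(c)
s=sensors.sense(); print(s['eef_pos'].round(1),s['ee_rot'].round(4),s['joints'].round(2),s['force'].round(1))
hsv=cv2.cvtColor(c['pixels'],cv2.COLOR_RGB2HSV)
v=(c['z_map']>0)
bed=v&(P[...,2]>7)&(P[...,2]<17)&(hsv[...,1]<90)
print('bed',bed.sum(),cv2.minAreaRect(P[bed][:,:2].astype(np.float32)))
g=v&(hsv[...,0]>60)&(hsv[...,0]<95)&(hsv[...,1]>50)&(P[...,2]>98)&(P[...,2]<114)
if g.any(): print('green',g.sum(),cv2.minAreaRect(P[g][:,:2].astype(np.float32)))
a=np.deg2rad(-16.4); d=P[...,:2]-[639.4,126.5]; X=d@[np.cos(a),np.sin(a)]; Y=d@[-np.sin(a),np.cos(a)]
m=bed&(Y>-90)&(Y<90)&(X>-170)&(X<60)
for yb in (-60,-50,50,60):
    k=m&(abs(Y-yb)<5); print('front edge at y',yb,np.percentile(X[k],1) if k.any() else 0)
for xb in (-140,-120,-100,-80,-60):
    k=m&(abs(X-xb)<5); print('side edges x',xb,np.percentile(Y[k],[.5,99.5]) if k.any() else 0)
print('bed z',np.median(P[m][:,2]))
E
```

```text
[437.4 185.6 127.8] [ 4.000e-04  1.413e-01  9.900e-01 -0.000e+00] [ 0.15  0.32  1.78 -0.    1.04 -1.13] [ 0.7 -0.9 -1.6]
bed 1100 ((529.9827880859375, 247.05325317382812), (157.2965545654297, 324.6824035644531), 9.949347496032715)
front edge at y -60 -78.7635795593729
front edge at y -50 -98.88805357286235
front edge at y 50 -102.30521208455256
front edge at y 60 -97.24753022722368
side edges x -140 [-78.80802865 -78.35682018]
side edges x -120 0
side edges x -100 [-50.15647653  55.83592427]
side edges x -80 [-55.85187781  61.81043317]
side edges x -60 [-55.78413212  61.59745476]
bed z 12.252953191535084
```

View pics/w2.png

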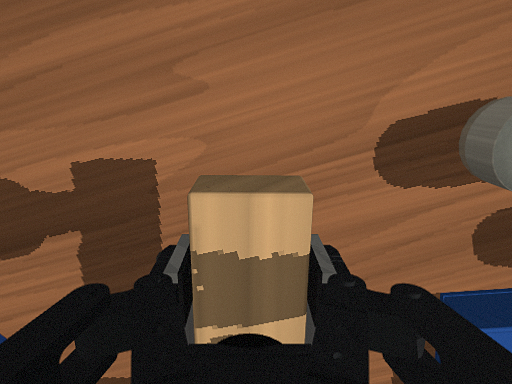

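The wrist view with the camera to the rear shows the held blank at (250,260), the tin at (490,140) and the tray's edge at (475,330), but not the press. I'll check the hand's clearance to them in press axes.

```bash
python3 - <<'E'
from h import *
a=np.deg2rad(-16.3)
def pf(P): d=P[...,:2]-[640,126]; return d@[np.cos(a),np.sin(a)], d@[-np.sin(a),np.cos(a)]
for n in('wrist','scene'):
    c=cam(n); P=cloud(c); X,Y=pf(P); Z=P[...,2]; h=cv2.cvtColor(c['pixels'],cv2.COLOR_RGB2HSV)
    v=(c['z_map']>0)&(Z>20)&(Z<105)&(X>-260)&(X<60)&(Y>60)&(Y<200)&(h[...,2]>75)
    print(n,v.sum())
    for x0 in range(-260,60,40):
        k=v&(X>=x0)&(X<x0+40)
        if k.sum()>5: print(x0,'Y min',np.percentile(Y[k],3).round(1),'Z max',Z[k].max().round(1),np.median(c['pixels'][k],0))
    if n=='scene':
        for nm,k in (('capblack',(Z>125)&(Z<200)&(abs(X)<40)&(abs(Y)<40)&(h[...,2]<70)),('thimble',(Z>110)&(Z<200)&(abs(X)<40)&(abs(Y)<40)&(h[...,2]>90))):
            Q=P[k]; print(nm,k.sum(),Q.min(0).round(1),Q.max(0).round(1),np.percentile(Q[:,2],[2,98]).round(1))
            if k.any(): vv,uu=np.nonzero(k); print(uu.min(),uu.max(),vv.min(),vv.max())
        save(c,'pics/s2.png',(240,140,340,230),6)
E
```

```text
wrist 1914
-260 Y min 169.7 Z max 57.2 [94. 92. 83.]
-220 Y min 184.4 Z max 45.2 [90.5 91.5 82.5]
-140 Y min 181.5 Z max 51.8 [ 32.  66. 128.]
scene 576
-260 Y min 166.5 Z max 91.4 [148. 127. 113.]
-220 Y min 180.9 Z max 88.9 [130.  123.  109.5]
-140 Y min 177.1 Z max 51.6 [ 71.  72. 105.]
-100 Y min 175.7 Z max 54.6 [ 53.  67. 110.]
-60 Y min 178.3 Z max 55.8 [ 53.  67. 110.]
-20 Y min 60.4 Z max 104.6 [ 56.   69.  109.5]
20 Y min 67.0 Z max 103.7 [ 58.  69. 109.]
capblack 80 [635.2 108.1 154.6] [656.4 134.3 193. ] [155.8 192.8]
302 308 159 172
thimble 125 [624.8  89.4 110.1] [660.6 136.2 194.6] [110.5 193.8]
295 309 158 188
```

Request:
play_rows([
  [0.37,-0.11,0,0,0,0,-1],
  [0.37,-0.11,0,0,0,0,-1],
  [0.37,-0.12,0,0,0,0,-1],
  [0.36,-0.11,0,0,0,0,-1],
  [0,0,0,0,0,0,-1],
])

```text
time_s: 7.25
eef_pos: [498.4, 165.4, 127.5]
ee_rot: [0.001, 0.143, 0.99, 0.0]
force: [-0.0, -0.2, -1.3]
grip_width: 0.555
```

View pics/s2.png

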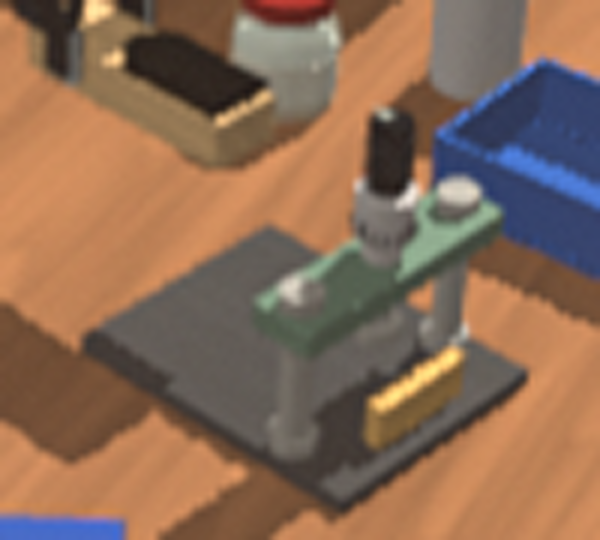

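The crop shows the press: black cap at (390,150), thimble at (385,220), brass stop at (415,395). The bed in front is clear, and tray and tin are more than 175 mm off-axis. Next I lower the blank onto the bed ahead of the foot.

Request:
play_rows([
  [0.01,0.04,-0.6,0,0,0,-1],
  [0,0,-0.6,0,0,0,-1],
  [0,0,-0.6,0,0,0,-1],
  [0,0,-0.5,0,0,0,-1],
  [0,0,-0.2,0,0,0,-1],
  [0,0,0,0,0,0,-1],
  [0,0,0,0,0,0,-1],
])

```text
time_s: 7.83
eef_pos: [496.9, 168.8, 28.0]
ee_rot: [0.0, 0.142, 0.99, 0.0]
force: [-0.7, -0.1, -0.6]
grip_width: 0.551
```

Request:
play_rows([
  [0,0,-0.1,0,0,0,-1],
  [0,0,-0.08,0,0,0,-1],
  [0,0,-0.03,0,0,0,-1],
  [0,0,-0.02,0,0,0,-1],
  [0,0,0,0,0,0,-1],
  [0,0,0,0,0,0,-1],
])

```text
time_s: 8.33
eef_pos: [496.7, 169.1, 18.2]
ee_rot: [0.0, 0.142, 0.99, 0.0]
force: [-0.1, 0.4, -1.2]
grip_width: 0.555
```

Request:
play_rows([
  [0,0,-0.03,0,0,0,-1],
  [0,0,0,0,0,0,-1],
  [0,0,0,0,0,0,-1],
])

```text
time_s: 8.58
eef_pos: [496.8, 169.2, 17.6]
ee_rot: [0.0, 0.142, 0.99, 0.0]
force: [-2.5, 0.2, 5.7]
grip_width: 0.552
```

Request:
play_rows([
  [0,0,0,0,0,0,0.4],
  [0,0,0,0,0,0,0.4],
  [0,0,0.1,0,0,0,0.4],
  [0,0,0,0,0,0,0.4],
  [0,0,0,0,0,0,-1],
  [0,0,0,0,0,0,-1],
  [0,0,0,0,0,0,-1],
  [0,0,0,0,0,0,-1],
], squeeze=25)

```text
time_s: 9.25
eef_pos: [496.8, 169.1, 21.3]
ee_rot: [0.0, 0.142, 0.99, 0.0]
force: [-1.6, -0.4, 5.7]
grip_width: 0.557
```

```bash
python3 - <<'E'
from h import *
a=np.deg2rad(-16.3)
for n in('side','scene'):
    c=cam(n); save(c,'pics/p_'+n+'.png',(150,150,300,270) if n=='side' else (220,130,340,230),5)
    P=cloud(c); h=cv2.cvtColor(c['pixels'],cv2.COLOR_RGB2HSV); Z=P[...,2]
    d=P[...,:2]-[640,126]; X=d@[np.cos(a),np.sin(a)]; Y=d@[-np.sin(a),np.cos(a)]
    m=(c['z_map']>0)&(abs(Y)<32)&(X>-200)&(X<-22)&(Z>46)&(Z<55)
    k=m&(X>-85)
    print(n,k.sum(),'Y',np.percentile(Y[k],[2,98]).round(1),'X',np.percentile(X[k],[1,99]).round(1),'Z',np.median(Z[k]).round(1))
    bed=(c['z_map']>0)&(abs(Z-12)<4)&(h[...,1]<90)&(X<-25)&(X>-160)&(abs(Y)<100)
    print('bed Y',np.percentile(Y[bed],[.5,99.5]),'X',np.percentile(X[bed],.5))
print(sensors.sense()['eef_pos'],sensors.sense()['force'],sensors.sense()['grip_width'])
E
```

```text
side 56 Y [-2.4 24.4] X [-84.6 -39.9] Z 49.6
bed Y [-77.37355472  79.85146955] X -147.46668282815577
scene 35 Y [-21.4  22.6] X [-84.9 -68.1] Z 51.8
bed Y [-81.377729    76.24769644] X -144.39543439691587
[496.80079135 169.12141128  21.23626496] [-1.52156241  0.06783053  5.93806628] 0.5585037713732862
```

View pics/p_side.png

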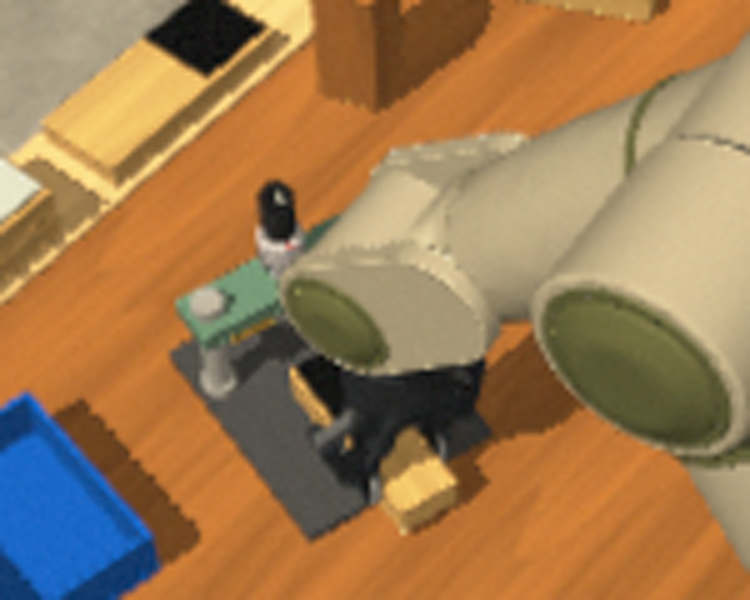

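Request:
play_rows([
  [0.12,-0.035,0,0,0,0,-1],
  [0.24,-0.07,0,0,0,0,-1],
  [0.24,-0.07,0,0,0,0,-1],
  [0,0,0,0,0,0,-1],
])

```text
time_s: 9.68
eef_pos: [522.1, 161.8, 21.3]
ee_rot: [0.001, 0.142, 0.99, 0.0]
force: [3.4, -1.3, 4.2]
grip_width: 0.556
```

Request:
play_rows([
  [0.12,-0.035,0,0,0,0,-1],
  [0.12,-0.035,0,0,0,0,-1],
  [0.12,-0.035,0,0,0,0,-1],
  [0.12,-0.035,0,0,0,0,-1],
  [0,0,0,0,0,0,-1],
])

```text
time_s: 10.1
eef_pos: [539.7, 156.7, 21.3]
ee_rot: [-0.0, 0.142, 0.99, 0.0]
force: [-2.1, 0.5, 6.3]
grip_width: 0.557
```

Request:
play_rows([
  [0.048,-0.014,0,0,0,0,-1],
  [0.048,-0.014,0,0,0,0,-1],
  [0.048,-0.014,0,0,0,0,-1],
  [0.048,-0.014,0,0,0,0,-1],
  [0,0,0,0,0,0,-1],
])

```text
time_s: 10.52
eef_pos: [546.7, 154.7, 21.2]
ee_rot: [-0.001, 0.142, 0.99, 0.0]
force: [-6.6, 2.7, 8.8]
grip_width: 0.553
```

Request:
play_rows([
  [0.024,-0.007,0,0,0,0,-1],
  [0.024,-0.007,0,0,0,0,-1],
  [0,0,0,0,0,0,-1],
])

```text
time_s: 10.77
eef_pos: [548.3, 154.3, 21.2]
ee_rot: [-0.001, 0.142, 0.99, 0.0]
force: [-8.1, 1.6, 10.3]
grip_width: 0.557
```

Request:
play_rows([
  [0.024,-0.007,0,0,0,0,-1],
  [0.024,-0.007,0,0,0,0,-1],
  [0,0,0,0,0,0,-1],
])

```text
time_s: 11.02
eef_pos: [550.3, 153.7, 21.2]
ee_rot: [-0.001, 0.142, 0.99, 0.0]
force: [-6.4, 1.7, 10.3]
grip_width: 0.559
```

Request:
play_rows([
  [0.024,-0.007,0,0,0,0,-1],
  [0.024,-0.007,0,0,0,0,-1],
  [0,0,0,0,0,0,-1],
])

```text
time_s: 11.27
eef_pos: [552.2, 153.2, 21.3]
ee_rot: [-0.001, 0.142, 0.99, 0.0]
force: [-6.9, 2.0, 10.5]
grip_width: 0.561
```

Request:
play_rows([
  [0.024,-0.007,0,0,0,0,-1],
  [0,0,0,0,0,0,-1],
  [0,0,0,0,0,0,-1],
])

```text
time_s: 11.52
eef_pos: [553.1, 152.9, 21.2]
ee_rot: [-0.001, 0.142, 0.99, 0.0]
force: [-6.4, 2.0, 10.0]
grip_width: 0.556
```

Request:
play_rows([
  [0.024,-0.007,0,0,0,0,-1],
  [0,0,0,0,0,0,-1],
  [0,0,0,0,0,0,-1],
])

```text
time_s: 11.77
eef_pos: [554.1, 152.6, 21.2]
ee_rot: [-0.001, 0.142, 0.99, 0.0]
force: [-6.9, 1.7, 9.8]
grip_width: 0.549
```

```bash
cat > tail.py <<'E'
from h import *
a=np.deg2rad(-16.3)
s=sensors.sense(); t=s['eef_pos']; c=cam('wrist'); P=cloud(c); Z=P[...,2]
d=P[...,:2]-t[:2]; X=d@[np.cos(a),np.sin(a)]; Y=d@[-np.sin(a),np.cos(a)]
m=(c['z_map']>0)&(abs(Z-42)<5)&(abs(Y)<28)&(X<-16)&(X>-70)
print('tail rel TCP',np.percentile(X[m],[.5,2,5]).round(1),'Y',np.percentile(Y[m],[1,99]).round(1),'Z',np.percentile(Z[m],[5,50,95]).round(1),m.sum())
xs=[X[m&(abs(Y-y)<3)].min() for y in(-18,-9,0,9,18)]; print(np.round(xs,1),'angle',np.polyfit([-18,-9,0,9,18],xs,1)[0].round(3))
import sys
if len(sys.argv)>1: save(c,sys.argv[1])
E
python3 tail.py; python3 - <<'E'
from h import *
c=cam('scene'); save(c,'pics/p3.png',(230,140,330,230),7)
E
```

```text
tail rel TCP [-36.  -35.8 -35.6] Y [-21.5  24.9] Z [40.3 42.3 43.3] 6152
[-36.1 -36.2 -36.1 -36.1 -36. ] angle 0.003
```

View pics/p3.png

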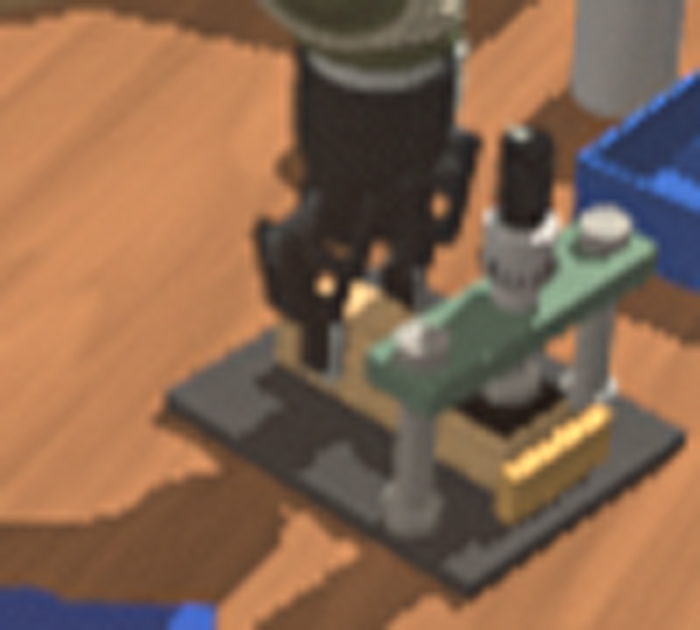

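Picture: the blank is under the foot with its end just short of the brass stop, around (520,465), and it has not slipped in the grip. I'll go on in 1 mm steps.

Request:
play_rows([
  [0.024,-0.007,0,0,0,0,-1],
  [0,0,0,0,0,0,-1],
  [0,0,0,0,0,0,-1],
])

```text
time_s: 12.12
eef_pos: [555.1, 152.3, 21.2]
ee_rot: [-0.001, 0.142, 0.99, 0.0]
force: [-8.2, 2.6, 10.1]
grip_width: 0.554
```

Request:
play_rows([
  [0.024,-0.007,0,0,0,0,-1],
  [0,0,0,0,0,0,-1],
  [0,0,0,0,0,0,-1],
])

```text
time_s: 12.37
eef_pos: [556.0, 152.0, 21.2]
ee_rot: [-0.001, 0.142, 0.99, 0.0]
force: [-7.3, 2.6, 10.1]
grip_width: 0.557
```

Request:
play_rows([
  [0.024,-0.007,0,0,0,0,-1],
  [0,0,0,0,0,0,-1],
  [0,0,0,0,0,0,-1],
])

```text
time_s: 12.62
eef_pos: [557.0, 151.8, 21.2]
ee_rot: [-0.001, 0.142, 0.99, 0.0]
force: [-6.6, 1.5, 9.0]
grip_width: 0.556
```

Request:
play_rows([
  [0.024,-0.007,0,0,0,0,-1],
  [0,0,0,0,0,0,-1],
  [0,0,0,0,0,0,-1],
])

```text
time_s: 12.87
eef_pos: [557.1, 151.7, 21.2]
ee_rot: [-0.002, 0.142, 0.99, -0.0]
force: [-12.3, 1.9, 13.0]
grip_width: 0.555
```

Request:
play_rows([
  [0.024,-0.007,0,0,0,0,-1],
  [0,0,0,0,0,0,-1],
  [0,0,0,0,0,0,-1],
])

```text
time_s: 13.12
eef_pos: [557.1, 151.7, 21.2]
ee_rot: [-0.003, 0.142, 0.99, -0.0]
force: [-16.2, 4.0, 17.1]
grip_width: 0.554
```

```bash
python3 tail.py
```

```text
tail rel TCP [-36.  -35.8 -35.6] Y [-21.5  24.8] Z [40.4 42.3 43.3] 6125
[-36.1 -36.2 -36.2 -36.  -36.2] angle -0.002
```

Home: TCP stopped and the force built to about 16 N, including about 7 N of drag, with the tail square in the hand. I'll relax, release and rise.

Request:
play_rows([
  [-0.03,0.009,0,0,0,0,-1],
  [0,0,0,0,0,0,-1],
  [0,0,0,0,0,0,0.3],
  [0,0,0,0,0,0,0.5],
  [0,0,0,0,0,0,0.6],
])

```text
time_s: 13.58
eef_pos: [558.7, 151.0, 20.6]
ee_rot: [-0.0, 0.142, 0.99, -0.0]
force: [-0.5, 0.6, -0.7]
grip_width: 0.8
```

```bash
python3 tail.py
```

```text
tail rel TCP [-37.7 -37.5 -37.3] Y [-21.2  25.1] Z [40.4 42.3 43.3] 6720
[-37.9 -37.9 -37.8 -37.8 -37.7] angle 0.005
```

Request:
play_rows([
  [0,0,0.3,0,0,0,0.6],
  [0,0,0.6,0,0,0,0.8],
  [0,0,0.8,0,0,0,1],
  [0,0,0.8,0,0,0,1],
  [0,0,0.8,0,0,0.9,1],
  [0,0,0.8,0,0,0.9,1],
  [0,0,0.8,0,0,0.9,1],
  [0,0,0.8,0,0,0.9,1],
])

```text
time_s: 14.3
eef_pos: [558.4, 150.9, 251.6]
ee_rot: [0.0, -0.048, 0.999, -0.0]
force: [-0.2, 0.1, -1.4]
grip_width: 1.004
```

Request:
play_rows([
  [0.5,-0.15,0.8,0,0,0.9,1],
  [0.5,-0.15,0,0,0,0.9,1],
  [0.5,-0.15,0,0,0,0.9,1],
  [0.5,-0.15,0,0,0,0.9,1],
  [0.14,-0.06,0,0,0,0.3,1],
  [0,0,0,0,0,0,1],
  [0,0,0,0,0,0,1],
])

```text
time_s: 14.88
eef_pos: [644.2, 124.6, 281.2]
ee_rot: [-0.0, -0.247, 0.969, 0.0]
force: [-0.6, 0.4, 0.5]
grip_width: 0.999
```

```bash
cat > cap.py <<'E'
from h import *
import sys
s=sensors.sense(); c=cam('wrist'); P=cloud(c); Z=P[...,2]; h=cv2.cvtColor(c['pixels'],cv2.COLOR_RGB2HSV)
print(s['eef_pos'].round(1),'yaw',np.rad2deg(2*np.arctan2(s['ee_rot'][2],s['ee_rot'][1])).round(1),'q6',s['joints'][5].round(2))
d=np.hypot(P[...,0]-642,P[...,1]-125); v=(c['z_map']>0)&(d<30)
top=v&(Z>175)
if top.sum()>20:
    zt=np.percentile(Z[top],80); t=top&(abs(Z-zt)<3)
    print('cap top z',zt.round(1),'circle',cv2.minEnclosingCircle(P[t][:,:2].astype(np.float32)),'n',t.sum())
    w=t&(h[...,2]>130)
    if w.sum()>2:
        vv,uu=np.nonzero(w); print('white px',uu.mean(),vv.mean(),P[w].mean(0).round(1))
cr=v&(h[...,1]>110)&((h[...,0]<8)|(h[...,0]>172))&(Z>90)&(c['pixels'][...,0]>90)
if cr.sum()>1: vv,uu=np.nonzero(cr); print('red px',uu.mean(),vv.mean(),P[cr].mean(0).round(1),cr.sum())
vv,uu=np.nonzero(top)
u0,v0=(int(uu.mean()),int(vv.mean())) if len(uu) else (256,192)
save(c,sys.argv[1],(max(u0-65,0),max(v0-50,0),u0+65,v0+50),6); print('crop centre',u0,v0)
E
python3 cap.py pics/c1.png
```

```text
[644.2 124.6 281.2] yaw 208.6 q6 -2.06
cap top z 368.3 circle ((630.0931396484375, 118.40060424804688), 26.640504837036133) n 2824
red px 263.72727272727275 167.1818181818182 [629.1 131.8 148.8] 11
crop centre 249 348
```

View pics/c1.png

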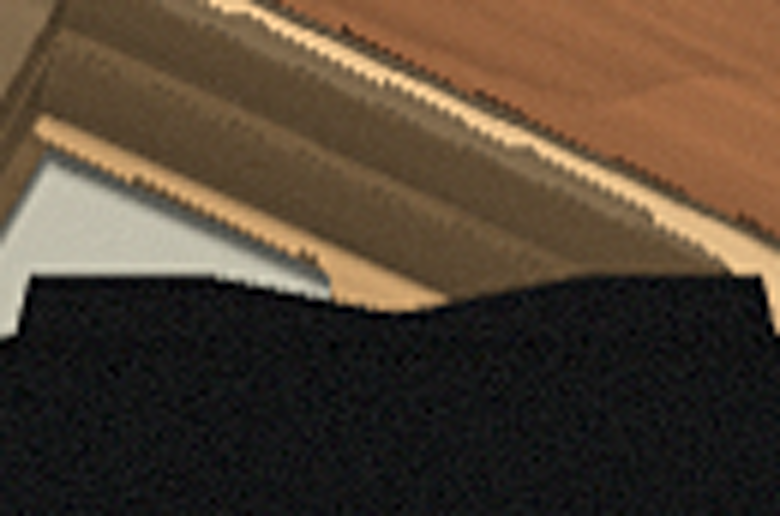

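```bash
sed -i 's/top=v&(Z>175)/top=v\&(Z>170)\&(Z<215)/' cap.py; python3 cap.py pics/c2.png
```

```text
[643.9 124.8 281.4] yaw 208.6 q6 -2.06
cap top z 192.7 circle ((642.9544677734375, 126.80499267578125), 12.079062461853027) n 772
white px 256.9148936170213 188.17021276595744 [637.4 129.  193. ]
red px 263.2142857142857 167.21428571428572 [629.2 131.6 149. ] 14
crop centre 251 189
```

View pics/c2.png

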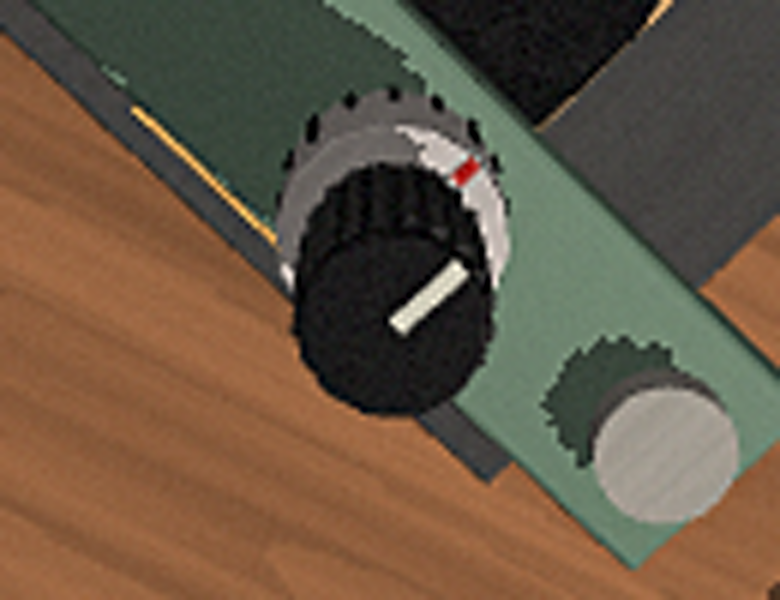

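The white line and the red mark are both at the upper right, at (430,295) and (467,172) in the crop. The cap axis is at (643.0, 126.8), radius 12.1 and top z 192.7, so I grip with the TCP at z ≈ 157.

Request:
play_rows([
  [-0.025,0.052,-0.4,0,0,0,1],
  [0,0,-0.8,0,0,0,1],
  [0,0,-0.8,0,0,0,1],
  [0,0,-0.8,0,0,0,1],
  [0,0,-0.25,0,0,0,1],
  [0,0,0,0,0,0,0.5],
  [0,0,0,0,0,0,0.1],
  [0,0,0,0,0,0,0.1],
], squeeze=25)

```text
time_s: 15.65
eef_pos: [644.3, 126.8, 161.7]
ee_rot: [0.002, -0.248, 0.969, -0.0]
force: [0.6, -0.4, -0.5]
grip_width: 0.607
```

Request:
play_rows([
  [0,0,0,0,0,0,-0.2],
  [0,0,0,0,0,0,-0.35],
  [0,0,0,0,0,0,-0.4],
  [0,0,0,0,0,0,-1],
  [0,0,0,0,0,0,-1],
  [0,0,0,0,0,0,-1],
])

```text
time_s: 16.15
eef_pos: [643.8, 126.5, 159.8]
ee_rot: [0.001, -0.248, 0.969, -0.0]
force: [0.6, -1.4, 6.2]
grip_width: 0.275
```

```bash
cat > st.py <<'E'
from rig import sensors
import numpy as np
s=sensors.sense(); print(s['eef_pos'].round(2),'yaw',np.rad2deg(2*np.arctan2(s['ee_rot'][2],s['ee_rot'][1])).round(2),'q6',s['joints'][5].round(3),'F',s['force'].round(1),'T',s['wrist_torque'].round(3),s['grip_width'].round(3))
E
python3 st.py
```

```text
Traceback (most recent call last):
  File "st.py", line 3, in <module>
    s=sensors.sense(); print(s['eef_pos'].round(2),'yaw',np.rad2deg(2*np.arctan2(s['ee_rot'][2],s['ee_rot'][1])).round(2),'q6',s['joints'][5].round(3),'F',s['force'].round(1),'T',s['wrist_torque'].round(3),s['grip_width'].round(3))
                                                                                                                                                                                                              ^^^^^^^^^^^^^^^^^^^^^
AttributeError: 'float' object has no attribute 'round'
```

Request:
play_rows([
  [0,0,0,0,0,-1,-1],
  [0,0,-0.006,0,0,-1,-1],
  [0,0,-0.006,0,0,-1,-1],
  [0,0,-0.007,0,0,-1,-1],
  [0,0,0,0,0,0,-1],
])

```text
time_s: 16.57
eef_pos: [643.8, 126.3, 158.7]
ee_rot: [0.001, -0.039, 0.999, -0.0]
force: [0.2, -3.0, 4.5]
grip_width: 0.272
```

```bash
sed -i "s/s\['grip_width'\].round(3)/round(s['grip_width'],3)/" st.py; python3 st.py
```

```text
[643.84 126.26 158.73] yaw 184.47 q6 -1.633 F [ 0.2 -3.   4.5] T [-0.536 -0.19  -0.146] 0.272
```

Request:
play_rows([
  [0,0,-0.0067,0,0,-1,-1],
  [0,0,-0.0067,0,0,-1,-1],
  [0,0,-0.0067,0,0,-1,-1],
  [0,0,-0.0067,0,0,-1,-1],
  [0,0,0,0,0,0,-1],
])

```text
time_s: 16.98
eef_pos: [643.8, 126.0, 157.6]
ee_rot: [0.001, 0.169, 0.986, -0.0]
force: [0.7, -4.3, 5.0]
grip_width: 0.273
```

```bash
python3 st.py
```

```text
[643.8  125.97 157.62] yaw 160.56 q6 -1.216 F [ 0.7 -4.3  5. ] T [-0.68  -0.136 -0.077] 0.273
```

Request:
play_rows([
  [0,0,-0.0067,0,0,-1,-1],
  [0,0,-0.0067,0,0,-1,-1],
  [0,0,0,0,0,0,-1],
])

```text
time_s: 17.23
eef_pos: [643.7, 125.9, 157.1]
ee_rot: [0.001, 0.271, 0.963, -0.0]
force: [0.7, -4.0, 4.8]
grip_width: 0.27
```

```bash
python3 st.py
```

```text
[643.74 125.92 157.1 ] yaw 148.56 q6 -1.006 F [ 0.7 -4.   4.8] T [-0.873 -0.114 -0.049] 0.27
```

Request:
play_rows([
  [0,0,-0.0067,0,0,-1,-1],
  [0,0,-0.0067,0,0,-1,-1],
  [0,0,0,0,0,0,-1],
])

```text
time_s: 17.48
eef_pos: [643.7, 125.8, 156.6]
ee_rot: [0.001, 0.37, 0.929, -0.001]
force: [0.6, -4.9, 5.2]
grip_width: 0.272
```

```bash
python3 st.py
```

```text
[643.69 125.83 156.56] yaw 136.56 q6 -0.797 F [ 0.6 -4.9  5.2] T [-0.937 -0.034 -0.042] 0.272
```

Request:
play_rows([
  [0,0,-0.0067,0,0,-1,-1],
  [0,0,-0.0067,0,0,-1,-1],
  [0,0,0,0,0,0,-1],
])

```text
time_s: 17.73
eef_pos: [643.6, 125.8, 156.0]
ee_rot: [0.001, 0.465, 0.885, -0.001]
force: [0.6, -4.1, 4.8]
grip_width: 0.27
```

```bash
python3 st.py
```

```text
[643.63 125.75 156.05] yaw 124.56 q6 -0.587 F [ 0.6 -4.1  4.8] T [-0.92   0.098 -0.079] 0.27
```

Request:
play_rows([
  [0,0,-0.0067,0,0,-1,-1],
  [0,0,-0.0067,0,0,-1,-1],
  [0,0,0,0,0,0,-1],
])

```text
time_s: 17.98
eef_pos: [643.5, 125.7, 155.5]
ee_rot: [0.001, 0.555, 0.832, -0.001]
force: [-0.6, -5.8, 5.2]
grip_width: 0.271
```

```bash
python3 st.py
```

```text
[643.54 125.71 155.48] yaw 112.56 q6 -0.378 F [-0.6 -5.8  5.2] T [-1.022  0.131 -0.109] 0.271
```

Request:
play_rows([
  [0,0,-0.0067,0,0,-1,-1],
  [0,0,-0.0067,0,0,-1,-1],
  [0,0,0,0,0,0,-1],
])

```text
time_s: 18.23
eef_pos: [643.4, 125.7, 155.0]
ee_rot: [0.001, 0.639, 0.769, -0.001]
force: [-1.3, -6.0, 5.2]
grip_width: 0.265
```

```bash
python3 st.py
```

```text
[643.44 125.69 154.96] yaw 100.56 q6 -0.169 F [-1.3 -6.   5.2] T [-1.059  0.238 -0.033] 0.265
```

Request:
play_rows([
  [0,0,-0.0067,0,0,-1,-1],
  [0,0,-0.0067,0,0,-1,-1],
  [0,0,0,0,0,0,-1],
])

```text
time_s: 18.48
eef_pos: [643.4, 125.5, 154.8]
ee_rot: [0.001, 0.716, 0.698, -0.001]
force: [-3.3, -6.1, 8.0]
grip_width: 0.269
```

```bash
python3 st.py
```

```text
[643.4  125.53 154.81] yaw 88.56 q6 0.041 F [-3.3 -6.1  8. ] T [-1.164  0.561  0.012] 0.269
```

Request:
play_rows([
  [0,0,-0.004,0,0,-1,-1],
  [0,0,0,0,0,0,-1],
  [0,0,0,0,0,0,-1],
])

```text
time_s: 18.73
eef_pos: [643.4, 125.5, 154.8]
ee_rot: [0.001, 0.75, 0.662, -0.001]
force: [-2.1, -5.9, 9.6]
grip_width: 0.275
```

```bash
python3 st.py
```

```text
[643.37 125.53 154.79] yaw 82.85 q6 0.141 F [-2.1 -5.9  9.6] T [-1.208  0.634 -0.021] 0.275
```

The height now stands still and the z force is rising, so the foot met the pad near yaw 97°. I ease the push by 0.4 mm and slip the clutch, aiming at 1.8 rad total, in two calls.

Request:
play_rows([
  [0,0,0.01,0,0,-1,-1],
  [0,0,0,0,0,-1,-1],
  [0,0,0,0,0,-1,-1],
  [0,0,0,0,0,-1,-1],
  [0,0,0,0,0,-1,-1],
  [0,0,0,0,0,-1,-1],
  [0,0,0,0,0,0,-1],
])

```text
time_s: 19.32
eef_pos: [643.0, 125.7, 154.8]
ee_rot: [0.001, 0.919, 0.395, -0.001]
force: [-5.3, -6.1, 8.0]
grip_width: 0.271
```

```bash
python3 st.py
```

```text
[643.01 125.67 154.8 ] yaw 46.57 q6 0.774 F [-5.3 -6.1  8. ] T [-1.147  0.801 -0.074] 0.271
```

Request:
play_rows([
  [0,0,0,0,0,-1,-1],
  [0,0,0,0,0,-1,-1],
  [0,0,0,0,0,-1,-1],
  [0,0,0,0,0,-1,-1],
  [0,0,0,0,0,-1,-1],
  [0,0,0,0,0,-1,-1],
  [0,0,0,0,0,0,-1],
])

```text
time_s: 19.9
eef_pos: [642.8, 126.0, 154.8]
ee_rot: [0.001, 0.996, 0.092, -0.001]
force: [-5.4, -4.9, 8.8]
grip_width: 0.27
```

```bash
python3 st.py
```

```text
[642.8  125.96 154.8 ] yaw 10.58 q6 1.402 F [-5.4 -4.9  8.8] T [-0.918  1.032 -0.029] 0.27
```

Request:
play_rows([
  [0,0,0,0,0,-1,-1],
  [0,0,0,0,0,-1,-1],
  [0,0,0,0,0,0,-1],
  [0,0,0,0,0,0,0],
  [0,0,0,0,0,0,0.5],
  [0,0,0,0,0,0,1],
  [0,0,0,0,0,0,1],
  [0,0,0,0,0,0,1],
])

```text
time_s: 20.57
eef_pos: [643.3, 126.8, 153.8]
ee_rot: [-0.0, 1.0, -0.011, -0.0]
force: [0.3, -0.2, -0.1]
grip_width: 0.957
```

Request:
play_rows([
  [0,0,0.4,0,0,0,1],
  [0,0,0.7,0,0,0,1],
  [0,0,0.7,0,0,0,1],
  [0,0,0.7,0,0,0,1],
  [0,0,0.6,0,0,0,1],
  [0,0,0,0,0,0,1],
  [0,0,0,0,0,0,1],
])

```text
time_s: 21.15
eef_pos: [643.7, 126.8, 279.0]
ee_rot: [-0.0, 1.0, -0.011, 0.001]
force: [0.5, 0.5, -0.6]
grip_width: 1.0
```

```bash
python3 cap.py pics/c3.png; python3 st.py
```

```text
[643.7 126.8 279. ] yaw -1.3 q6 1.61
cap top z 187.9 circle ((643.2367553710938, 126.90827178955078), 12.029327392578125) n 762
white px 256.8541666666667 189.27083333333334 [646.9 122.9 187.9]
red px 237.83333333333334 169.5 [652.2 138.2 143.8] 12
crop centre 251 190
[643.26 126.72 277.39] yaw -1.29 q6 1.609 F [ 0.3 -0.8 -0.3] T [-0.017  0.001  0.024] 1.003
```

View pics/c3.png

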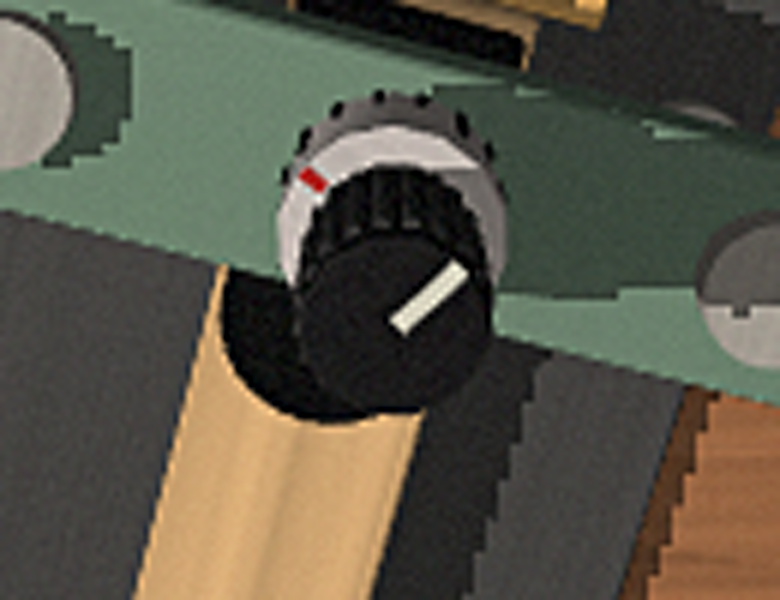

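The white line at (430,295) now leads the red mark at (313,180) by about 96° (1.68 rad), which means three clicks, and the cap has dropped 4.8 mm. I'll back off and check that the blank has not moved.

Request:
play_rows([
  [-0.6,0.15,0.3,0,0,0,1],
  [-0.6,0.15,0.3,0,0,0,1],
  [-0.6,0.15,0,0,0,0,1],
  [-0.6,0.15,0,0,0,0,1],
  [0,0,0,0,0,0,1],
  [0,0,0,0,0,0,1],
])

```text
time_s: 21.7
eef_pos: [546.6, 151.0, 301.3]
ee_rot: [0.0, 1.0, -0.011, -0.001]
force: [1.0, -0.6, 0.3]
grip_width: 1.002
```

```bash
python3 - <<'E'
from h import *
c=cam('wrist'); P=cloud(c); Z=P[...,2]; h=cv2.cvtColor(c['pixels'],cv2.COLOR_RGB2HSV); save(c,'pics/e.png',None,1.5)
a=np.deg2rad(-16.3); e=np.array([np.cos(a),np.sin(a)]); f=np.array([-np.sin(a),np.cos(a)])
d=P[...,:2]-[643.1,126.8]; X=d@e; Y=d@f; v=(c['z_map']>0)
m=v&(abs(Z-42)<4)&(abs(Y)<35)&(X>-150)&(X<-40)
print('tail X',np.percentile(X[m],.5).round(1),'Z',np.percentile(Z[m],[5,50,95]).round(1))
xs=[-120,-105,-90,-75,-60]; E=[[Y[m&(abs(X-x)<3)].min(),Y[m&(abs(X-x)<3)].max()] for x in xs]
E=np.array(E); print(E.round(1),'mid',E.mean(1).round(1),'slope',np.polyfit(xs,E.mean(1),1)[0].round(3))
b=v&(abs(Z-12)<4)&(h[...,1]<90)&(X>-160)&(X<-30)&(abs(Y)<95)
for x in(-120,-90,-60):
  k=b&(abs(X-x)<4); print('bed',x,np.percentile(Y[k],[.5,99.5]).round(1))
print('bed front X',np.percentile(X[b],.5).round(1))
p=v&(abs(Z-50)<3)&(h[...,2]<60)&(abs(Y)<30)&(X>-20)&(X<30); print('pad beyond?',p.sum())
E
python3 st.py
```

```text
tail X -124.6 Z [41.  42.4 43.7]
[[-22.6  25.1]
 [-22.1  25.2]
 [-22.6  25.2]
 [-22.5  25.3]
 [-22.8  25. ]] mid [1.3 1.6 1.3 1.4 1.1] slope -0.004
bed -120 [-79.   79.1]
bed -90 [-79.   78.9]
bed -60 [-78.6  79.1]
bed front X -148.8
pad beyond? 0
[547.35 150.66 301.21] yaw -1.29 q6 1.656 F [-0.4 -0.5  1.2] T [-0.034 -0.006  0.008] 1.004
```

View pics/e.png

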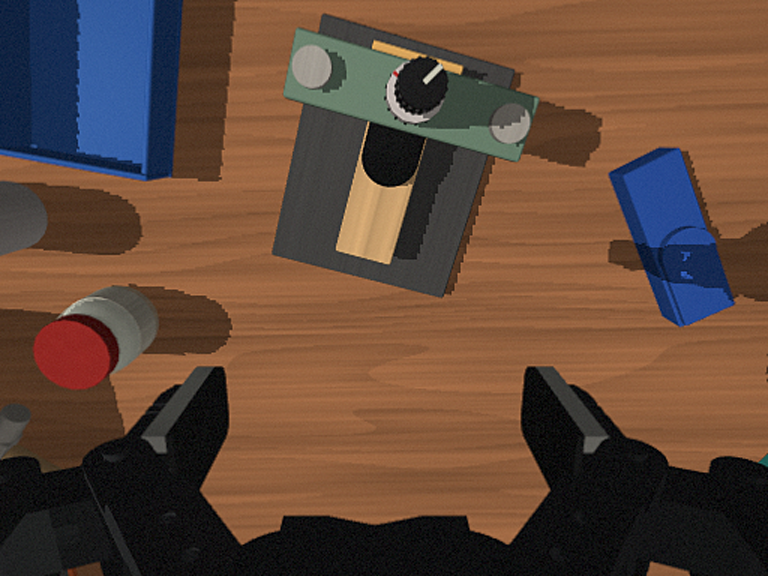

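The view shows the blank at (380,195), square and centred on the bed under the press. Its tail is at x -124.6 (nominal -125), 1.3 mm off centre, with slope -0.004, and the gripper is clear. I'm handing it in.

```bash
python3 -c "
from rig import order; print(order.finish_job())"
```

```text
the job is handed in; nothing more can be done
None
```

The black-pad blank is clamped in the press, pad end against the brass stop, and the job was handed in at about 22 s; no verdict comes back.

- **Blank:** I gripped it 39 mm behind its origin, laid it flat on the bed and slid it in until it met the stop. The wrist force reached about 17 N, of which roughly 7 N was sliding drag, so the stop saw about 10 N. In the last check the tail was at x -124.6 mm (nominal -125), 1.3 mm off centre, and the tilt from square was 0.004 rad.
- **Clamping:** I turned the cap clockwise in one grasp, about 210° in all, going down with it until the foot met the pad. The cap dropped 4.8 mm. The white line led the red mark by about 96°, so the slip is 1.68 rad, or three clicks.
- **Release:** the gripper is open and well clear of the press, and nothing else on the table was touched.

**Not measured or disagreeing:**
- The foot's clamping force cannot be read directly. I inferred it from the cap height standing still while the clutch slipped. The hand pushed on the cap with at most about 10 N in the readings between moves.
- The side camera's first estimate put the press about 3 mm too near the robot. Contact with the stop and the wrist view corrected it.
- The first wrist look at the cap showed only the gripper body, so I repeated it.

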